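# Bring the support rod out of the glassware case

### The arm

A 6-joint arm with a two-finger parallel gripper is mounted at the origin on the work surface. World frame = base frame: x ahead of the robot, y to its left, z up, the work surface at z = 0. Lengths are in m, angles in rad, forces in N, time in s.
With the tool pointing down it reaches from about 0.35 to 0.975 m from the base axis. Payload 17.4 kg.
Tool frame: the origin (TCP) lies at the very end of the fingers, on their centre line; the grasp point (between the pads) lies 19 mm behind it; z points along the fingers, y is the direction in which the jaws open and shut (so a half turn about z gives the same grasp; the last joint's range is limited). The gripper opens to 85 mm and grips with 20 to 120 N. Pads are 22 mm wide; open, the fingers measure 114 mm over their backs; the gripper's body (76 mm by 85 mm) begins 54 mm behind the grasp point. The pads swing forward as they close: fully open they stand 13 mm farther back than shut.
Start: joints at [-1.375, 0.116, 1.442, -0, 1.584, -0.038], TCP at [0.156, -0.657, 0.231] pointing down, gripper open.
Joint ranges: [-2.83, 2.83], [-0.83, 2.19], [0.07, 2.5], [-1.14, 4.28], [0.01, 3], [-2.97, 2.97]. Speed limits (rad/s): [1.89, 1.89, 2.22, 3.14, 3.14, 3.14].

### API

Orientations are given as a unit quaternion [x, y, z, w].
In Python, from station import sensors, imaging, ticket gives the robot as it stands. The module is installed in compiled form; this text tells all that it offers.
- The arm moves only by the tool move_arm, never from a script. Its argument "commands" is one flat list of numbers, 7 for each row, row after row: the gripper command: -1 is fully open, 1 is shut, values between are in proportion, then the shift along the world's x, y, z in m, then the turn, a rotation vector about the world's x, y, z in rad. A call has 1 to 5 rows; each row shifts and turns the pose as measured when the row begins; what a row does not reach is not made up. A row lasts 1/12 s, in which the tool goes at most 41.7 mm and 7.16 degrees, less where a joint would pass 70% of its speed; a pose out of reach is approached as far as the arm can. A call is refused whole if a number of a shift passes 0.0417 or a number of a turn 0.125, either way. A call with a gripper value outside its range is refused whole. The fingers move at their own pace and stop on an object; "newtons" is the grip in N (left out, the last holds). Time passes only in rows, so rows that do not move let the fingers close. It gives the time, the measured TCP pose, the force and the opening at its end, in the units of the state.
- sensors.get_obs(): the state, without advancing time (a new reading comes with each control period).
- imaging.snapshot(name): name is "side" or "top"; returns a dict with "pixels" (480x640x3 uint8, red, green, blue), "fx", "fy", "cx", "cy" (pixels), "k1" (the pictures are not rectified: a ray, as slopes to the right and down, at radius r is drawn at 1 + k1 r^2 times it, then the intrinsics apply), "rvec" (rotation vector, rad) and "tvec" (3), from world to camera coordinates, as OpenCV has them. Camera axes: x right, y down, z forward; pixel columns grow to the right and rows downward; lengths in m; the calibration is good to about 2 mm. A picture is of the moment at which its call begins. There is no depth.
- ticket.hand_in(): hands the job in, once; it reports no verdict.
The state is a dict: "time_s": time; "qpos": joint angles; "qd": joint speeds; "joint_efforts": joint torques, N m; "tcp_pos": TCP position; "eef_rot": TCP orientation; "ft_force": force on the tool from outside, world axes, zero at the start; "wrist_torque": the same for the moment, N m; "grip_width": finger opening in m.
Only numpy, scipy, OpenCV 4.12 (cv2) and the standard library are available. Lean on these libraries where they do the work, as an engineer would, in place of code of your own. Each camera call takes 0.05 s, during which the arm holds its last target.

### The job

Take the loose wooden bar off the opening of the storage case and lay it lengthwise along the narrow rail of the wooden stand, so that it rests there by itself. Then reach through the opening, take hold of the metal rod inside, tilt it so that it comes out end first (the opening is shorter than the rod), and lift it completely out. Finish while holding the rod still in the gripper, in the air, with all of it at least 5 cm above the top of the case and touching nothing else; the bar stays on the rail and the glassware around is left alone.

Things in the scene. Friction and masses are not known exactly. Their poses are not given: they have to be found in the camera images.
- case: Fixed wooden storage case with clear plastic long sides, 190 (its x) x 316 (its y, lengthwise) x 100 mm high; origin at the centre of its underside, on the table, z up. Inside: walls at x = +-87 and y = +-150 mm, white floor top at z = 8 mm. Two black cradles, 26 mm (x) by 10 mm (y), stand at y = -58 and +58 mm; the rod lies on them at z = 50 mm between lips that reach z = 56 mm.
- opening (a point): Centre of the rectangular opening in the case's top, level with the top face, 100 mm above the table, axes as the case's. The opening is 130 mm (x) by 145 mm (y), cut through a 10 mm thick deck. In the case's frame it spans x -65 to +65 and y -50 to +95 mm: it is nearer the case's +y end.
- rod_mid (a point): Mid point and centre of mass of the loose round steel rod, on its axis: 220 mm long (its y), 10 mm thick, 0.1 to 0.25 kg. A square aluminium sleeve, 40 mm long and 16 x 16 mm across, is fixed round its middle (grip it there, across two flats; z is up at the start). It starts along the case's y axis in the cradles, axis 55 mm above the table, mid point within 6 mm of case y = 0.
- rod_end_a (a point): Centre of the rod's end face at its own +y end, 110 mm from rod_mid.
- rod_end_b (a point): Centre of the rod's end face at its own -y end, 110 mm from rod_mid.
- bar_mid (a point): Centre (half-way up) of the loose dark wooden bar, 180 (its x) x 36 (its y) x 24 (z) mm, about 0.09 kg. At the start it lies flat on the case's deck across the opening, roughly along the case's x axis, its ends on the two long margins of the deck; its centre is 112 mm above the table.
- rail_top (a point): Centre of the top face of the fixed wooden stand's rail, 90 mm above the table. x runs along the rail, z up. The rail is 150 mm long (x) and 24 mm wide (y), upright on a foot 150 x 80 x 12 mm.
- beaker: Bystander: loose empty glass beaker, 72 mm wide, 85 mm high; origin at the centre of its underside. Leave alone.
- jar: Bystander: loose amber jar with black cap, 60 mm wide, 75 mm high; origin at the centre of its underside. Leave alone.
- cylinder: Bystander: loose glass measuring cylinder, foot 64 mm wide, 130 mm high; origin at the centre of its underside. Leave alone.

How it is judged:
On the way, in this order (a step that is already met when the one before it is completed fails the run):
1. the bar lies by itself lengthwise on the rail (x of bar_mid in the frame of rail_top between -0.05 and 0.05 m and y of bar_mid in the frame of rail_top between -0.014 and 0.014 m and z of bar_mid in the frame of rail_top between 0.008 and 0.016 m and angle between the x axis of bar_mid and the x axis of rail_top, either way round below 0.25 rad and contact force between the fingers and bar below 0.1 N and linear speed of bar below 0.03 m/s), for 0.3 s.
2. the rod stands tilted through the opening, one end above the deck and the other below it (((height (world z) of rod_end_a above 0.105 m and height (world z) of rod_end_b below 0.09 m) or (height (world z) of rod_end_b above 0.105 m and height (world z) of rod_end_a below 0.09 m))), for 0.1 s.
At the end, for the whole second after the job is handed in: Rod gripped by the fingers, still, touching nothing else, both ends over 150 mm above the table (50 mm above the case); bar resting by itself flat on the rail, centre within 50 mm along and 14 mm across of the rail's centre, within 0.25 rad of its direction (all of step 1 and height (world z) of each of rod_end_a, rod_end_b above 0.15 m and contact force between the fingers and rod above 1 N and contact force between rod and case below 0.1 N and contact force between rod and stand below 0.1 N and contact force between rod and bar below 0.1 N and contact force between rod and beaker below 0.1 N and contact force between rod and jar below 0.1 N and contact force between rod and cylinder below 0.1 N and linear speed of rod below 0.04 m/s and angular speed of rod below 0.3 rad/s); the arm keeps its last pose, push and grip.
It fails at once if the beaker is pushed more than 3 cm or tipped (distance of beaker from where it was at the start of the episode above 0.03 m or angle between beaker's own z axis and vertical above 0.4 rad).
It fails at once if the jar is pushed more than 3 cm or tipped (distance of jar from where it was at the start of the episode above 0.03 m or angle between jar's own z axis and vertical above 0.4 rad).
It fails at once if the cylinder is pushed more than 3 cm or tipped (distance of cylinder from where it was at the start of the episode above 0.03 m or angle between cylinder's own z axis and vertical above 0.4 rad).
It also fails if it takes over 58 s, if anything falls off the work surface, if the arm or the gripper's body presses on something with over 40 N, if the wrist force passes 120 N, or if a joint passes its speed limit or range.

## Working session

There is one attempt and no reset: what is moved stays moved. The work goes in short steps, Python scripts to look and compute and a tool call to move; the robot and the scene stay as the last step left them, time stands still between calls to the robot, and variables do not carry over. Pictures are saved under pics/ and viewed, and the job is handed in when it is done.

Besides the shell and the picture viewer there is one more tool, called after "Emit:" in YAML: its name, and indented under it one key for each argument. move_arm: Moves the arm, as the interface text tells. Its arguments: {"type":"object","properties":{"commands":{"type":"array","items":{"type":"number"}},"newtons":{"type":"number"}},"required":["commands"]}

```bash
mkdir -p pics; cat > h.py <<'E'
import numpy as np, cv2
from station import sensors, imaging, ticket
def snap(n,f):
    s=imaging.snapshot(n); cv2.imwrite('pics/'+f,s['pixels'][:,:,::-1]); 
    import pickle; pickle.dump(s,open(f'{n}.pkl','wb')); return s
def ld(n):
    import pickle; return pickle.load(open(f'{n}.pkl','rb'))
def ray(s,u,v):
    K=np.array([[s['fx'],0,s['cx']],[0,s['fy'],s['cy']],[0,0,1.]])
    p=cv2.undistortPoints(np.array([[[u,v]]],float),K,np.array([s['k1'],0,0,0.]))[0,0]
    R=cv2.Rodrigues(np.array(s['rvec'],float))[0]; t=np.array(s['tvec'],float).ravel()
    return -R.T@t, R.T@np.array([p[0],p[1],1])
def onz(s,u,v,z):
    o,d=ray(s,u,v); return o+d*(z-o[2])/d[2]
def proj(s,P):
    K=np.array([[s['fx'],0,s['cx']],[0,s['fy'],s['cy']],[0,0,1.]])
    return cv2.projectPoints(np.array(P,float).reshape(-1,3),np.array(s['rvec'],float),np.array(s['tvec'],float),K,np.array([s['k1'],0,0,0.]))[0][:,0]
E
python3 - <<'E'
from h import *
print(sensors.get_obs())
for n in('side','top'):
    s=snap(n,n+'0.png'); print({k:v for k,v in s.items() if k!='pixels'}, ray(s,320,240))
E
```

```text
{'time_s': 0.0, 'qpos': array([-1.37477002e+00,  1.16495348e-01,  1.44227501e+00, -5.06578483e-05,
        1.58402251e+00, -3.78102952e-02]), 'qd': array([-5.70477125e-06,  1.53438087e-03,  1.97834024e-03,  6.85533502e-04,
       -5.34268743e-04, -8.53806132e-04]), 'joint_efforts': array([-2.70505270e-04, -7.31994224e+01, -6.32482839e+01, -4.36050573e-05,
        6.39974809e-03, -5.54982398e-05]), 'tcp_pos': array([ 0.15633641, -0.65643999,  0.23054981]), 'eef_rot': array([ 9.93172696e-01,  1.16651766e-01, -7.26718311e-05, -5.96233366e-04]), 'ft_force': array([0.25346902, 0.23360609, 0.32419594]), 'wrist_torque': array([0.02207909, 0.01406993, 0.03302946]), 'grip_width': 0.08565676471832906}
{'fx': 495.8719856272096, 'fy': 495.8719856272096, 'cx': 324.16412496617244, 'cy': 241.4209216020774, 'k1': -0.07757679926890947, 'rvec': array([ 0.98971003, -2.25343105,  1.19988439]), 'tvec': array([0.52003281, 0.27644708, 0.7284021 ])} (array([0.00128676, 0.68217373, 0.64192217]), array([ 0.63396732, -0.54526614, -0.54849705]))
{'fx': 477.4231875178156, 'fy': 477.4231875178156, 'cx': 317.57204131936305, 'cy': 237.68507218848387, 'k1': 0.030411845492852547, 'rvec': array([ 2.16332018, -2.20972507,  0.04509002]), 'tvec': array([0.12329173, 0.61570797, 1.05753551])} (array([0.55872308, 0.09583548, 1.09147725]), array([ 0.05034845,  0.00837673, -0.9987213 ]))
```

View pics/top0.png

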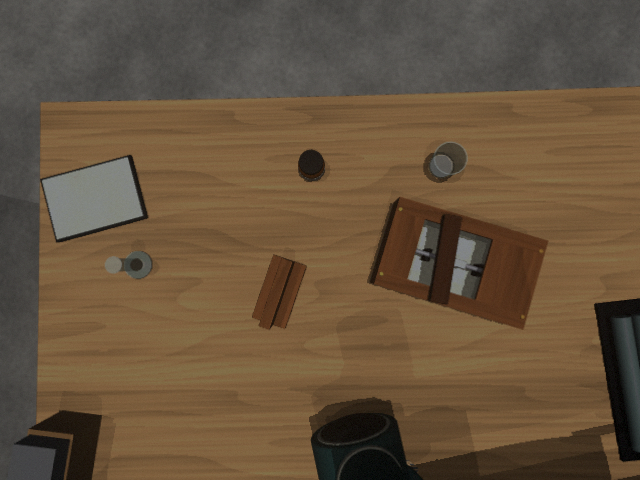

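View pics/side0.png

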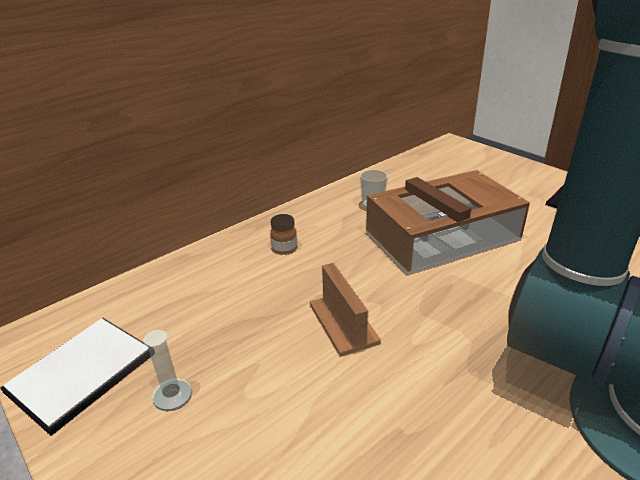

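Top view: the case is at about (460,263), the bar at (445,259), the rail at (280,292), the jar at (311,165), the beaker at (448,160) and the cylinder at (139,264). I'll enlarge to get the corners.

```bash
python3 - <<'E'
from h import *
s=ld('top')['pixels'][:,:,::-1]
a=cv2.resize(s[185:340,355:560],None,fx=3.9,fy=3.8,interpolation=cv2.INTER_CUBIC)
cv2.imwrite('pics/c1.png',cv2.convertScaleAbs(a,alpha=1.7,beta=10))
a=cv2.resize(s[240:340,235:325],None,fx=6,fy=6,interpolation=cv2.INTER_CUBIC)
cv2.imwrite('pics/c2.png',cv2.convertScaleAbs(a,alpha=1.7,beta=10))
E
```

```text
(no output)
```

View pics/c1.png

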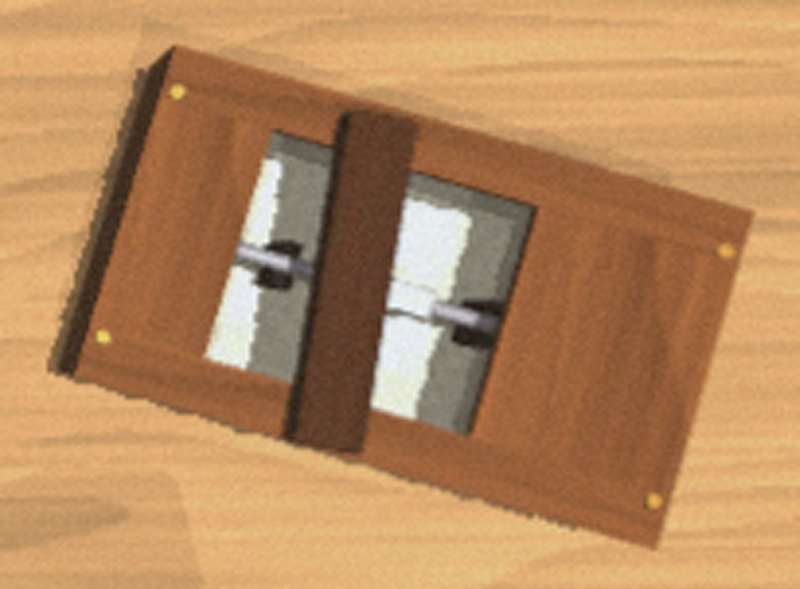

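View pics/c2.png

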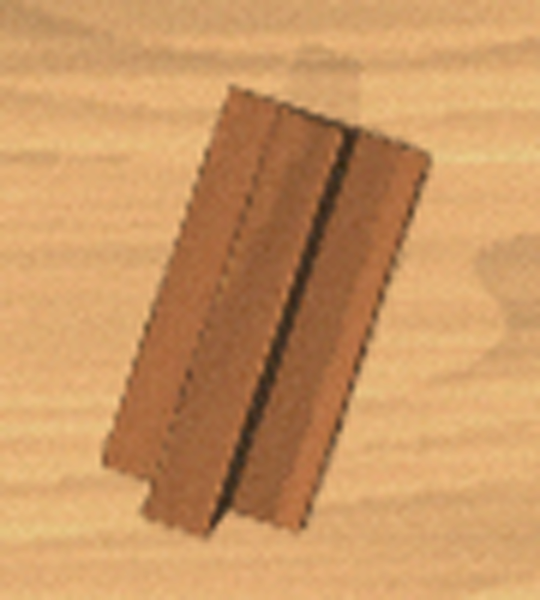

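```bash
python3 - <<'E'
from h import *
s=ld('top')
def fit(px,z,mod):
    P=np.array([onz(s,u,v,z)[:2] for u,v in px]); M=np.array(mod,float)
    pc,mc=P.mean(0),M.mean(0); H=(M-mc).T@(P-pc); a=np.arctan2(H[0,1]-H[1,0],H[0,0]+H[1,1])
    R=np.array([[np.cos(a),-np.sin(a)],[np.sin(a),np.cos(a)]]); t=pc-R@mc
    print('edges',[round(float(np.linalg.norm(P[i]-P[i-1]))*1000) for i in range(len(P))],'t',t.round(4),'ang',round(float(a),4),'res mm',((P-(M@R.T+t))*1000).round(1).tolist())
    return t,a
c1=lambda l:[(355+(x+.5)/3.9-.5,185+(y+.5)/3.8-.5) for x,y in l]
c2=lambda l:[(235+(x+.5)/6-.5,240+(y+.5)/6-.5) for x,y in l]
# +y left, +x up
t,a=fit(c1([(175,45),(752,210),(657,548),(72,375)]),.1,[(.095,.158),(.095,-.158),(-.095,-.158),(-.095,.158)])
fit(c1([(275,130),(537,205),(470,435),(205,358)]),.1,[(.065,.095),(.065,-.05),(-.065,-.05),(-.065,.095)])
fit(c1([(349,112),(417,122),(360,452),(298,440)]),.124,[(.09,.018),(.09,-.018),(-.09,-.018),(-.09,.018)])
fit(c2([(281,108),(347,131),(211,537),(146,514)]),.09,[(.075,.012),(.075,-.012),(-.075,-.012),(-.075,.012)])
fit(c2([(232,86),(431,155),(302,530),(104,463)]),.012,[(.075,.04),(.075,-.04),(-.075,-.04),(-.075,.04)])
# rod line points
for p in c1([(240,256),(300,270),(436,314),(490,322)]): 
    w=onz(s,*p,.055)[:2]; R=np.array([[np.cos(a),-np.sin(a)],[np.sin(a),np.cos(a)]]); print('rod in case',(R.T@(w-t)).round(4))
for n,p,z in[('jar',(311,163),.075),('beaker',(449,158),.085),('cyl foot',(139,264),.005)]: print(n,onz(s,*p,z).round(3))
# cross-check in side view
sd=ld('side'); im=sd['pixels'][:,:,::-1].copy()
R=np.array([[np.cos(a),-np.sin(a)],[np.sin(a),np.cos(a)]])
for q in [(.095,.158),(.095,-.158),(-.095,-.158),(-.095,.158),(.065,.095),(.065,-.05),(-.065,-.05),(-.065,.095)]:
    u,v=proj(sd,[*(t+R@np.array(q)),.1])[0]; cv2.circle(im,(int(round(u)),int(round(v))),1,(0,0,255),-1)
cv2.imwrite('pics/sd.png',cv2.resize(im[150:290,340:545],None,fx=3.9,fy=3.9,interpolation=cv2.INTER_CUBIC))
E
```

```text
edges [189, 314, 189, 317] t [ 0.5577 -0.1834] ang -0.3143 res mm [[-1.0, -0.7], [-0.3, 0.8], [0.6, -0.4], [0.7, 0.3]]
edges [130, 143, 130, 144] t [ 0.5574 -0.184 ] ang -0.3139 res mm [[-0.6, -1.1], [0.2, 0.8], [0.6, 0.6], [-0.2, -0.3]]
edges [176, 35, 177, 32] t [ 0.5648 -0.1486] ang -0.1933 res mm [[-2.0, 0.0], [-1.3, 0.6], [1.7, 1.7], [1.6, -2.3]]
edges [148, 24, 148, 24] t [0.5    0.1992] ang -0.3404 res mm [[-0.7, 0.5], [-1.2, 0.2], [0.8, -0.3], [1.1, -0.4]]
edges [149, 79, 148, 78] t [0.5005 0.1993] ang -0.3477 res mm [[-0.7, -0.0], [-1.0, 0.6], [1.3, 0.4], [0.4, -1.1]]
rod in case [-0.0032  0.0838]
rod in case [-0.0013  0.05  ]
rod in case [-0.0036 -0.0282]
rod in case [ 0.0006 -0.0576]
jar [0.776 0.12  0.075]
beaker [ 0.777 -0.172  0.085]
cyl foot [0.568 0.518 0.005]
```

View pics/sd.png

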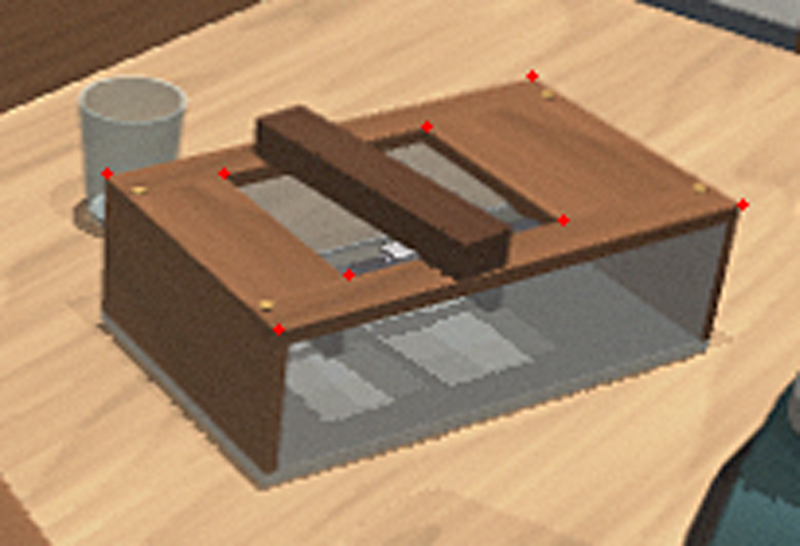

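Checks: fitted sizes match to about 2 mm, and the corners reproject onto the side view. Next I move over the bar, turning the jaws by -0.427 rad to sit across it.

Emit:
move_arm:
  commands: [-1,0.025,0.031,0,0,0,-0.08,-1,0.025,0.031,0,0,0,-0.08,-1,0.025,0.031,0,0,0,-0.08,-1,0.025,0.031,0,0,0,-0.08,-1,0.025,0.031,0,0,0,-0.08]
  newtons: 40

```text
time_s: 0.52
tcp_pos: [0.2797, -0.4992, 0.226]
eef_rot: [0.996, -0.094, -0.001, -0.003]
ft_force: [0.9, -0.3, 0.1]
grip_width: 0.0853
```

Emit:
move_arm:
  commands: [-1,0.026,0.032,0.002,0,0,0,-1,0.026,0.032,0.002,0,0,0,-1,0.026,0.032,0.002,0,0,0,-1,0.026,0.032,0.002,0,0,0,-1,0.026,0.032,0,0,0,0]

```text
time_s: 0.93
tcp_pos: [0.4086, -0.3354, 0.2327]
eef_rot: [0.995, -0.098, -0.002, -0.004]
ft_force: [0.8, -0.7, -0.1]
grip_width: 0.0855
```

Emit:
move_arm:
  commands: [-1,0.026,0.032,0,0,0,0,-1,0.026,0.032,0,0,0,0,-1,0.026,0.032,0,0,0,0,-1,0.026,0.032,0,0,0,0,-1,0.02,0.026,0,0,0,0]

```text
time_s: 1.35
tcp_pos: [0.5331, -0.1759, 0.2324]
eef_rot: [0.995, -0.098, -0.001, -0.004]
ft_force: [0.5, -0.3, -1.0]
grip_width: 0.0855
```

Emit:
move_arm:
  commands: [-1,0.016,0.013,-0.02,0,0,0,-1,0.014,0.012,-0.035,0,0,0,-1,0.002,0.002,-0.025,0,0,0,-1,0,0,-0.01,0,0,0,-1,0,0,0,0,0,0]

```text
time_s: 1.77
tcp_pos: [0.5695, -0.1402, 0.1393]
eef_rot: [0.996, -0.094, -0.001, -0.004]
ft_force: [-0.0, 0.6, -0.3]
grip_width: 0.0858
```

```bash
python3 - <<'E'
from h import *
for n in('side','top'): snap(n,n+'1.png')
o=sensors.get_obs();print(o['tcp_pos'],o['eef_rot'])
im=ld('side')['pixels'][:,:,::-1]; cv2.imwrite('pics/s1.png',cv2.resize(im[90:270,330:560],None,fx=3.4,fy=3.3))
E
```

```text
[ 0.5699885  -0.14103701  0.14200828] [ 9.95528716e-01 -9.43779565e-02  7.64478323e-04 -3.84598417e-03]
```

View pics/s1.png

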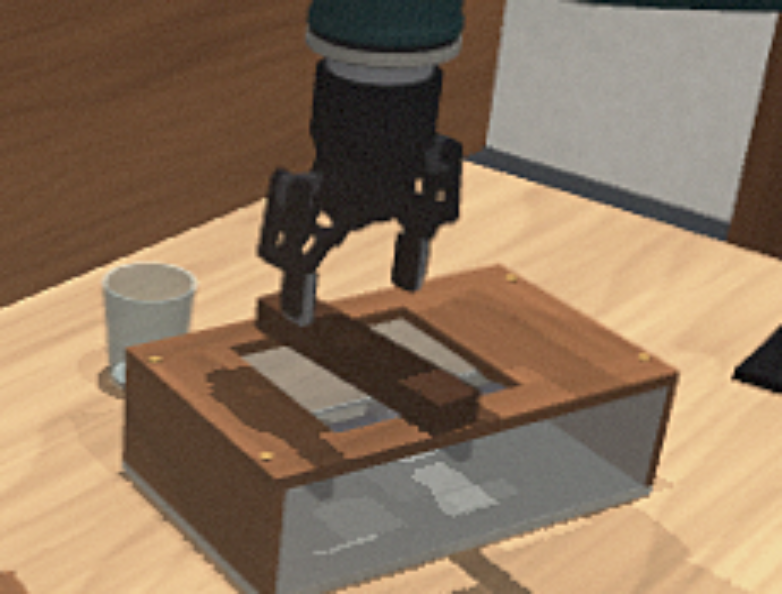

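The fingers straddle the bar. I'll correct about 5 and 8 mm in x and y, lower, then close.

Emit:
move_arm:
  commands: [-1,-0.005,-0.008,-0.012,0,0,0,-1,0,0,-0.018,0,0,0,-1,0,0,-0.014,0,0,0,-1,0,0,0,0,0,0,-1,0,0,0,0,0,0]

```text
time_s: 2.28
tcp_pos: [0.5649, -0.1542, 0.1019]
eef_rot: [0.995, -0.096, 0.005, -0.003]
ft_force: [0.0, 0.3, 0.6]
grip_width: 0.0856
```

Emit:
move_arm:
  commands: [-1,0,0.004,-0.006,0,0,0,0.2,0,0,0,0,0,0,0.5,0,0,0,0,0,0,1,0,0,0,0,0,0,1,0,0,0,0,0,0]

```text
time_s: 2.7
tcp_pos: [0.5655, -0.1507, 0.0982]
eef_rot: [0.995, -0.096, 0.007, -0.002]
ft_force: [0.7, -0.5, 0.4]
grip_width: 0.0386
```

Emit:
move_arm:
  commands: [1,0,0,0,0,0,0,1,0,0,0,0,0,0,1,0,0,0,0,0,0]

```text
time_s: 2.95
tcp_pos: [0.5659, -0.1506, 0.099]
eef_rot: [0.995, -0.096, 0.007, -0.002]
ft_force: [0.4, 0.3, -0.5]
grip_width: 0.0353
```

Emit:
move_arm:
  commands: [1,0,0,0.02,0,0,0,1,0,0,0.03,0,0,0,1,0,0,0.03,0,0,0,1,-0.006,0.03,0.01,0,0,0,1,-0.007,0.036,0,0,0,0]

```text
time_s: 3.37
tcp_pos: [0.5514, -0.0869, 0.19]
eef_rot: [0.995, -0.099, 0.005, -0.002]
ft_force: [0.2, -0.4, -1.0]
grip_width: 0.0351
```

Emit:
move_arm:
  commands: [1,-0.007,0.038,0,0,0,-0.03,1,-0.007,0.038,0,0,0,-0.03,1,-0.007,0.038,0,0,0,-0.03,1,-0.007,0.038,0,0,0,-0.03,1,-0.007,0.038,0,0,0,-0.03]

```text
time_s: 3.78
tcp_pos: [0.5138, 0.1091, 0.1922]
eef_rot: [0.984, -0.178, 0.007, -0.002]
ft_force: [-0.0, -0.2, -1.2]
grip_width: 0.0353
```

Emit:
move_arm:
  commands: [1,-0.006,0.036,0,0,0,0.005,1,-0.005,0.03,-0.005,0,0,0.005,1,-0.002,0.014,-0.01,0,0,0.004,1,0,0,-0.01,0,0,0,1,0,0,0,0,0,0]

```text
time_s: 4.2
tcp_pos: [0.4971, 0.1997, 0.167]
eef_rot: [0.986, -0.168, 0.007, -0.003]
ft_force: [-0.5, -0.2, -1.5]
grip_width: 0.0354
```

```bash
python3 - <<'E'
from h import *
for n in('side','top'): snap(n,n+'2.png')
o=sensors.get_obs();print(o['tcp_pos'],o['eef_rot'])
a=ld('side')['pixels'][190:370,230:430,::-1]; b=ld('top')['pixels'][230:350,230:330,::-1]
cv2.imwrite('pics/m2.png',np.hstack([cv2.resize(a,(420,378)),cv2.resize(b,(315,378))]))
E
```

```text
[0.4978375  0.19887426 0.16875971] [ 0.98554252 -0.16920615  0.00797947 -0.00339841]
```

View pics/m2.png

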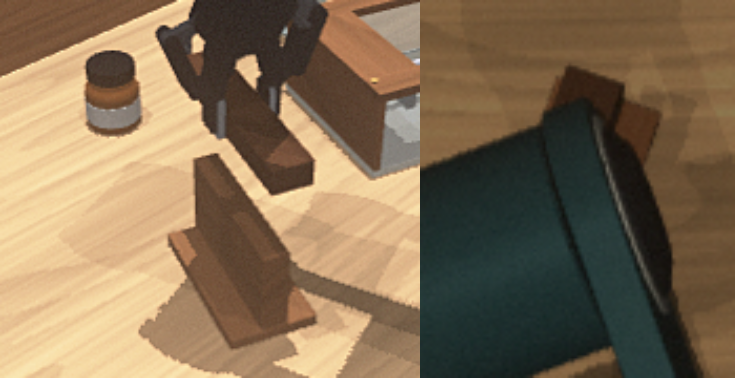

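The bar hangs parallel above the rail. TCP should sit at about z = 0.089 at contact, so I'll lower in stages.

Emit:
move_arm:
  commands: [1,0.002,0,-0.025,0,0,0,1,0,0,-0.03,0,0,0,1,0,0,-0.014,0,0,0,1,0,0,0,0,0,0,1,0,0,0,0,0,0]

```text
time_s: 4.72
tcp_pos: [0.503, 0.1939, 0.102]
eef_rot: [0.985, -0.173, 0.011, -0.004]
ft_force: [0.4, 0.0, -0.5]
grip_width: 0.0352
```

Emit:
move_arm:
  commands: [1,-0.003,0.005,0,0,0.009,0,1,0,0,-0.006,0,0,0,1,0,0,0,0,0,0]

```text
time_s: 4.97
tcp_pos: [0.5014, 0.1982, 0.0991]
eef_rot: [0.985, -0.174, 0.007, -0.004]
ft_force: [-0.7, -0.4, -2.6]
grip_width: 0.0353
```

Emit:
move_arm:
  commands: [1,0,0.001,-0.007,0,0,0,1,0,0,0,0,0,0,1,0,0,0,0,0,0]

```text
time_s: 5.22
tcp_pos: [0.5022, 0.1996, 0.0933]
eef_rot: [0.985, -0.174, 0.009, -0.005]
ft_force: [1.4, 0.7, -0.9]
grip_width: 0.0353
```

Emit:
move_arm:
  commands: [1,-0.001,0,-0.005,0,0,0,1,0,0,0,0,0,0,1,0,0,0,0,0,0]

```text
time_s: 5.47
tcp_pos: [0.5016, 0.2, 0.0887]
eef_rot: [0.985, -0.174, 0.009, -0.005]
ft_force: [0.3, 0.7, -1.4]
grip_width: 0.0353
```

Emit:
move_arm:
  commands: [1,0,0,-0.004,0,0,0,1,0,0,0,0,0,0]

```text
time_s: 5.63
tcp_pos: [0.5025, 0.2001, 0.0883]
eef_rot: [0.985, -0.173, 0.011, -0.006]
ft_force: [-0.6, -0.1, -1.7]
grip_width: 0.0353
```

```bash
python3 - <<'E'
from h import *
snap('side','side3.png'); o=sensors.get_obs();print(o['tcp_pos'],o['ft_force'])
a=ld('side')['pixels'][190:370,230:430,::-1]
cv2.imwrite('pics/m3.png',cv2.resize(a,(660,594),interpolation=cv2.INTER_CUBIC))
E
```

```text
[0.50255115 0.20014299 0.08828972] [-0.08109319  0.30986457 -1.29340086]
```

View pics/m3.png

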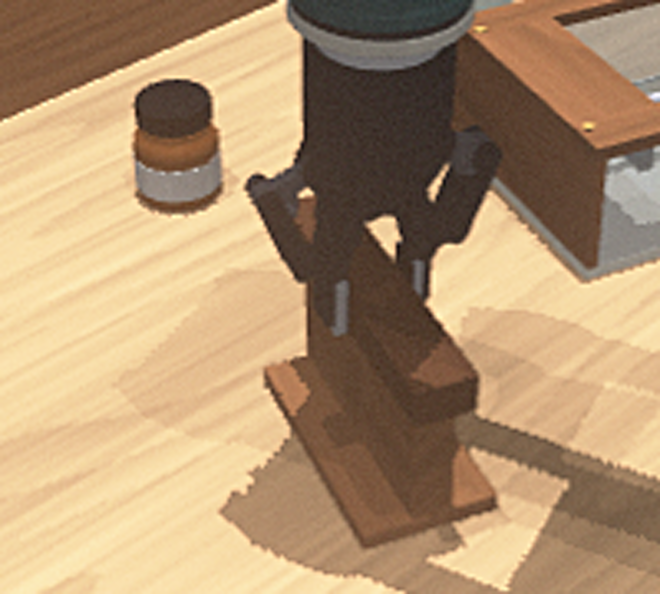

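Emit:
move_arm:
  commands: [1,0,0,-0.004,0,0,0,1,0,0,0,0,0,0,1,0,0,0,0,0,0]

```text
time_s: 5.93
tcp_pos: [0.5033, 0.2003, 0.0876]
eef_rot: [0.985, -0.173, 0.012, -0.006]
ft_force: [-0.3, 0.1, -2.3]
grip_width: 0.0352
```

Emit:
move_arm:
  commands: [1,-0.003,-0.001,0,0,0.012,0,1,0,0,-0.003,0,0,0,1,0,0,0,0,0,0]

```text
time_s: 6.18
tcp_pos: [0.5001, 0.1992, 0.0871]
eef_rot: [0.985, -0.173, 0.006, -0.005]
ft_force: [-0.4, 0.9, -1.3]
grip_width: 0.0355
```

Emit:
move_arm:
  commands: [1,0,0,-0.005,0,0,0,1,0,0,-0.003,0,0,0,1,0,0,0,0,0,0]

```text
time_s: 6.43
tcp_pos: [0.501, 0.1991, 0.0857]
eef_rot: [0.985, -0.173, 0.007, -0.005]
ft_force: [0.5, -0.5, -1.3]
grip_width: 0.0354
```

```bash
python3 - <<'E'
from h import *
s=snap('side','side4.png'); o=sensors.get_obs();print(o['tcp_pos'],o['ft_force'])
im=s['pixels'][:,:,::-1].copy(); a=-.344;k=3.3
R=np.array([[np.cos(a),-np.sin(a)],[np.sin(a),np.cos(a)]])
b=cv2.resize(im[190:370,230:430],(660,594),interpolation=cv2.INTER_CUBIC)
def d(c,pts,z,col):
    for q in pts:
        u,v=proj(s,[*(np.array(c)+R@np.array(q)),z])[0]; cv2.circle(b,(int((u-230+.5)*k),int((v-190+.5)*k)),2,col,-1)
B=[(.09,.018),(.09,-.018),(-.09,-.018),(-.09,.018)]
d((.5,.1995),B,.114,(0,255,0)); d((.5,.1995),B,.09,(0,255,255))
d((.5,.1992),[(-.075,-.012),(-.075,.012)],.09,(0,0,255));d((.5,.1992),[(-.075,-.012),(-.075,.012)],.012,(0,0,255))
d((.5,.1992),[(-.075,-.04),(-.075,.04)],.012,(255,0,255))
cv2.imwrite('pics/m4.png',b)
E
```

```text
[0.50109635 0.19914481 0.08557839] [ 0.93735568 -0.11322731  0.740183  ]
```

View pics/m4.png

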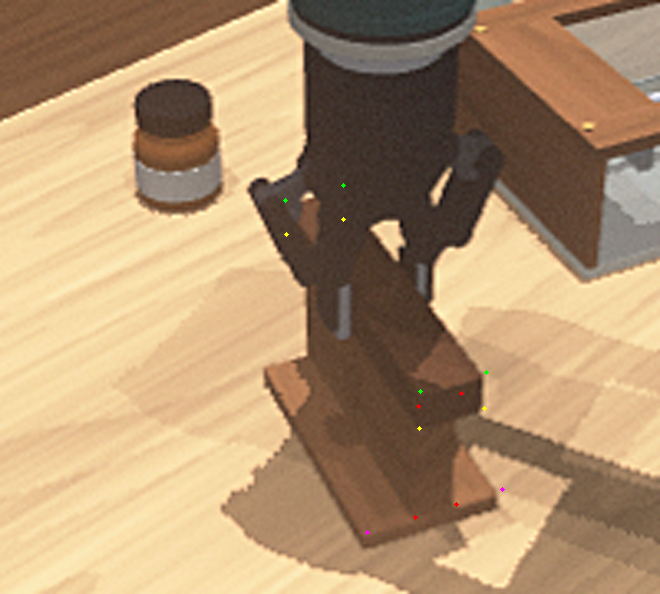

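The bar's near-end corners at (415,395) and (483,375) match the predicted resting pose within the calibration offset, so I'll release gently.

Emit:
move_arm:
  commands: [0,0,0,0,0,0,0,0,0,0,0,0,0,0,-0.3,0,0,0,0,0,0,-1,0,0,0,0,0,0,-1,0,0,0,0,0,0]

```text
time_s: 6.9
tcp_pos: [0.5001, 0.1988, 0.0829]
eef_rot: [0.985, -0.174, 0.005, -0.005]
ft_force: [-0.3, 0.7, 0.1]
grip_width: 0.0769
```

Emit:
move_arm:
  commands: [-1,0,0,0.015,0,0,0,-1,0,0,0.03,0,0,0,-1,0,0,0.04,0,0,0,-1,0,0,0.04,0,0,0,-1,0,-0.03,0.02,0,0,0]

```text
time_s: 7.32
tcp_pos: [0.4958, 0.1696, 0.2251]
eef_rot: [0.985, -0.172, -0.001, -0.002]
ft_force: [1.7, -0.6, 0.2]
grip_width: 0.0856
```

Emit:
move_arm:
  commands: [-1,0.008,-0.038,0,0,0,0,-1,0.008,-0.038,0,0,0,0,-1,0.008,-0.038,0,0,0,0,-1,0.008,-0.038,0,0,0,0,-1,0.008,-0.038,0,0,0,0]

```text
time_s: 7.73
tcp_pos: [0.5364, -0.0247, 0.2332]
eef_rot: [0.986, -0.168, 0.004, -0.004]
ft_force: [0.4, 0.3, 0.6]
grip_width: 0.0853
```

```bash
python3 - <<'E'
from h import *
for n in('side','top'): snap(n,n+'5.png')
a=ld('side')['pixels'][230:370,250:430,::-1]; b=ld('top')['pixels'][230:350,230:330,::-1]
cv2.imwrite('pics/m5.png',np.hstack([cv2.resize(a,(450,350),interpolation=2),cv2.resize(b,(300,350),interpolation=2)]))
E
```

```text
(no output)
```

View pics/m5.png

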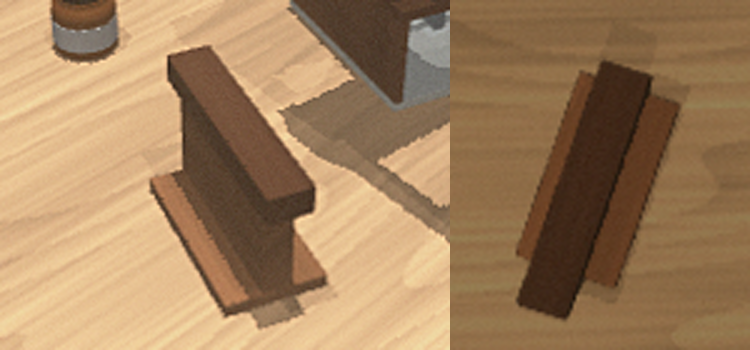

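View pics/top5.png

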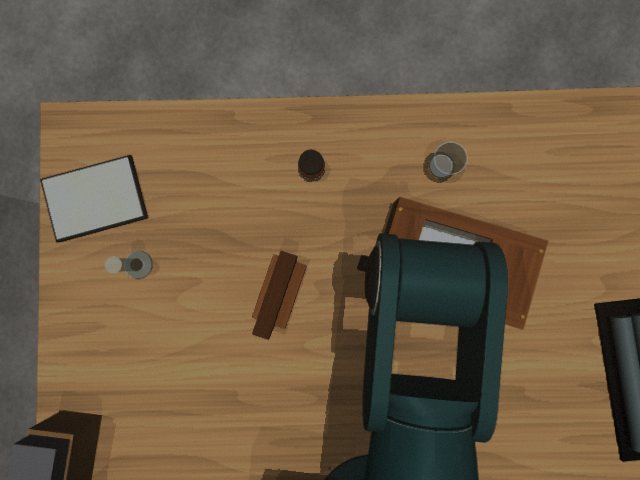

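The bar lies along the rail, centred. The beaker, jar and cylinder haven't moved. Next: measure the bar, look at the sleeve in the side view, and plan the rod approach.

```bash
python3 - <<'E'
from h import *
s=ld('top')
P=np.array([onz(s,230+(x+.5-450)/3-.5,230+(y+.5)/2.917-.5,.114)[:2] for x,y in[(602,60),(652,73),(570,319),(517,303)]])
print('bar',P.mean(0), 'ang',np.arctan2(*(P[0]+P[1]-P[2]-P[3])[::-1]))
print(sensors.get_obs()['qpos'].round(3))
s=ld('side'); im=s['pixels'][:,:,::-1].copy()
c=np.array([.5575,-.1838]);a=-.314;R=np.array([[np.cos(a),-np.sin(a)],[np.sin(a),np.cos(a)]])
b=cv2.resize(im[160:270,350:510],(800,550),interpolation=2)
for y in(-.02,0,.02):
  for z in(.047,.063):
    for x in (-.008,.008):
        u,v=proj(s,[*(c+R@np.array([x,y])),z])[0]; cv2.circle(b,(int((u-350+.5)*5),int((v-160+.5)*5)),2,(0,0,255),-1)
cv2.imwrite('pics/m6.png',b)
E
```

```text
bar [0.49948752 0.19844211] ang -0.338412486272668
[-0.102 -0.192  1.739  0.006  1.586  1.812]
```

View pics/m6.png

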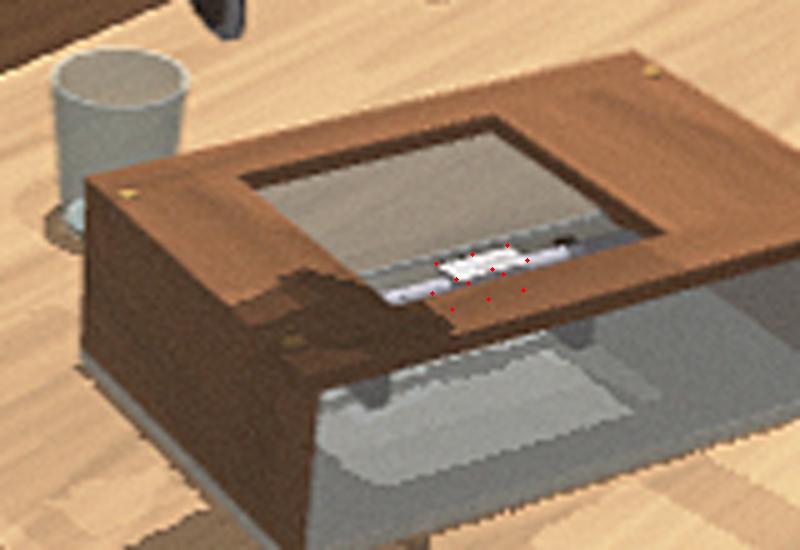

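Bar measured at (0.4995, 0.1984), angle -0.338, which is 1 mm from rail centre. The sleeve sits within about 3 mm of case y = 0. Now I move over it, yaw +1.595 with jaws across the rod, leaning the tool 25° toward case +y.

Emit:
move_arm:
  commands: [-0.1,0.004,-0.033,0,0,0,0.115,-0.1,0.004,-0.033,0,0,0,0.115,-0.1,0.004,-0.033,0,0,0,0.115,-0.1,0.003,-0.033,0,0,0,0.115,-0.1,0.002,-0.025,0,0,0,0.115]

```text
time_s: 8.25
tcp_pos: [0.5537, -0.1873, 0.2318]
eef_rot: [0.992, 0.125, 0.002, -0.005]
ft_force: [0.6, 0.6, -0.1]
grip_width: 0.047
```

Emit:
move_arm:
  commands: [-0.1,0,0,0,0,0,0.115,-0.1,0,0,0,0,0,0.115,-0.1,0,0,0,0,0,0.115,-0.1,0,0,0,0,0,0.115,-0.1,0,0,0,0,0,0.115]

```text
time_s: 8.67
tcp_pos: [0.5537, -0.192, 0.2293]
eef_rot: [0.911, 0.412, -0.001, -0.007]
ft_force: [-0.5, 0.1, -0.9]
grip_width: 0.0472
```

Emit:
move_arm:
  commands: [-0.1,0,0,0,0,0,0.115,-0.1,0,0,0,0,0,0.115,-0.1,0,0,0,0,0,0.115,-0.1,0,0,0,0,0,0.09,-0.1,0,0,0,0,0,0]

```text
time_s: 9.08
tcp_pos: [0.554, -0.1899, 0.2276]
eef_rot: [0.792, 0.611, -0.003, -0.007]
ft_force: [0.2, -1.0, -0.3]
grip_width: 0.0475
```

Emit:
move_arm:
  commands: [-0.1,0,0,0,-0.083,0.027,-0.03,-0.1,0,0,0,-0.083,0.027,-0.028,-0.1,0,0,0,-0.083,0.027,0,-0.1,0,0,0,-0.083,0.027,0,-0.1,0,0,0,-0.083,0.027,0]

```text
time_s: 9.5
tcp_pos: [0.554, -0.1914, 0.2292]
eef_rot: [0.797, 0.562, -0.182, 0.126]
ft_force: [0.4, -0.7, -1.2]
grip_width: 0.0468
```

```bash
cat >> h.py <<'E'
def st(c=(.5575,-.1838),a=-.314):
    from scipy.spatial.transform import Rotation as Ro
    o=sensors.get_obs(); C=Ro.from_euler('z',a).as_matrix(); T=Ro.from_quat(o['eef_rot']).as_matrix()
    rel=C.T@T
    g=o['tcp_pos']-.019*T[:,2]
    G=C.T@(g-np.array([*c,0]))
    print('t',round(o['time_s'],2),'tcp',o['tcp_pos'].round(4),'grasp in case mm',(G*1000).round(1),'w',round(o['grip_width'],4))
    print('jaw axis in case',rel[:,1].round(3),'tool z in case',rel[:,2].round(3),'tilt deg(+ = b to -y)',np.degrees(np.arctan2(rel[1,2],-rel[2,2])).round(1),'q',o['qpos'].round(2),'f',o['ft_force'].round(1))
E
python3 -c "
from h import *
st()"
```

```text
t 9.5 tcp [ 0.554  -0.1914  0.2292] grasp in case mm [-6.000e-01 -1.000e-01  2.463e+02] w 0.0468
jaw axis in case [ 1.    -0.03  -0.004] tool z in case [-0.017 -0.432 -0.902] tilt deg(+ = b to -y) -25.6 q [-0.17 -0.03  1.64 -0.44  1.61  0.18] f [ 0.4 -0.7 -1.2]
```

Emit:
move_arm:
  commands: [-0.1,0,0,-0.035,0,0,0.025,-0.1,0,0,-0.035,0,0,0,-0.1,0,0,-0.03,0,0,0,-0.1,0,0,-0.01,0,0,0,-0.1,0,0,0,0,0,0]

```text
time_s: 9.92
tcp_pos: [0.555, -0.1869, 0.1153]
eef_rot: [0.792, 0.567, -0.181, 0.133]
ft_force: [-0.4, 0.2, -0.3]
grip_width: 0.0466
```

```bash
python3 -c "
from h import *
snap('side','side7.png');st()
im=ld('side')['pixels'][:,:,::-1]; cv2.imwrite('pics/s7.png',cv2.resize(im[90:270,330:560],None,fx=3.4,fy=3.3,interpolation=2))"
```

```text
t 9.97 tcp [ 0.5552 -0.187   0.1163] grasp in case mm [ -1.2   4.6 133.4] w 0.0471
jaw axis in case [ 1.    -0.013  0.006] tool z in case [-0.    -0.437 -0.899] tilt deg(+ = b to -y) -25.9 q [-0.15  0.03  1.77 -0.45  1.43  0.26] f [-0.2  0.  -0.8]
```

View pics/s7.png

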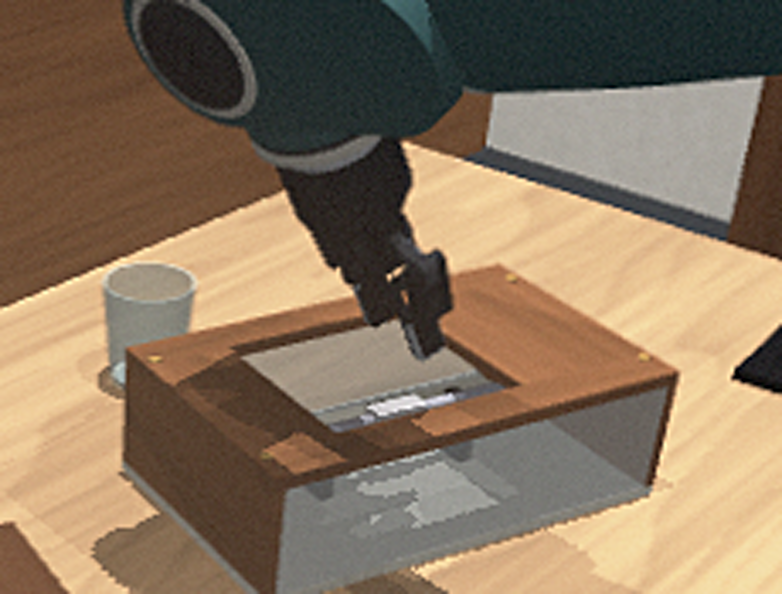

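Emit:
move_arm:
  commands: [-0.1,-0.001,-0.004,-0.02,0,0,0.01,-0.1,0,0,-0.025,0,0,0,-0.1,0,0,-0.02,0,0,0,-0.1,0,0,-0.005,0,0,0,-0.1,0,0,0,0,0,0]

```text
time_s: 10.38
tcp_pos: [0.5588, -0.1925, 0.0552]
eef_rot: [0.792, 0.568, -0.176, 0.139]
ft_force: [1.2, -0.4, 0.1]
grip_width: 0.0473
```

```bash
python3 -c "
from h import *
st()"
```

```text
t 10.38 tcp [ 0.5588 -0.1925  0.0552] grasp in case mm [ 3.7  0.4 72.3] w 0.0473
jaw axis in case [ 1.    -0.008  0.02 ] tool z in case [ 0.015 -0.436 -0.9  ] tilt deg(+ = b to -y) -25.9 q [-0.16  0.08  1.82 -0.46  1.32  0.3 ] f [ 1.2 -0.4  0.1]
```

Emit:
move_arm:
  commands: [-0.1,-0.005,0.001,-0.009,0.005,0.016,0.008,-0.1,0,0,-0.01,0,0,0,-0.1,0,0,0,0,0,0]

```text
time_s: 10.63
tcp_pos: [0.5555, -0.192, 0.0399]
eef_rot: [0.789, 0.572, -0.179, 0.135]
ft_force: [-0.2, 0.5, 0.6]
grip_width: 0.0468
```

```bash
python3 -c "
from h import *
st()"
```

```text
t 10.63 tcp [ 0.5555 -0.192   0.0399] grasp in case mm [ 0.6 -0.2 57. ] w 0.0468
jaw axis in case [ 1.    -0.001  0.008] tool z in case [ 0.007 -0.436 -0.9  ] tilt deg(+ = b to -y) -25.8 q [-0.16  0.1   1.83 -0.46  1.31  0.3 ] f [-0.2  0.5  0.6]
```

Emit:
move_arm:
  commands: [-0.1,-0.001,0,-0.002,0,0,0,0.5,0,0,0,0,0,0,1,0,0,0,0,0,0,1,0,0,0,0,0,0,1,0,0,0,0,0,0]
  newtons: 70

```text
time_s: 11.05
tcp_pos: [0.5553, -0.1922, 0.0398]
eef_rot: [0.789, 0.572, -0.178, 0.135]
ft_force: [-0.1, 0.6, -2.1]
grip_width: 0.0147
```

Emit:
move_arm:
  commands: [1,0,0,0,0,0,0,1,0,0,0,0,0,0,1,0,0,0,0,0,0]

```text
time_s: 11.3
tcp_pos: [0.5553, -0.1921, 0.0398]
eef_rot: [0.789, 0.572, -0.178, 0.135]
ft_force: [-0.4, 0.0, -1.8]
grip_width: 0.0151
```

```bash
python3 -c "
from h import *
snap('side','side8.png');st()
im=ld('side')['pixels'][:,:,::-1]; cv2.imwrite('pics/s8.png',cv2.resize(im[90:270,330:560],None,fx=3.4,fy=3.3,interpolation=2))"
```

```text
t 11.35 tcp [ 0.5553 -0.1921  0.0398] grasp in case mm [ 0.3 -0.3 56.9] w 0.0147
jaw axis in case [ 1.    -0.001  0.011] tool z in case [ 0.009 -0.436 -0.9  ] tilt deg(+ = b to -y) -25.8 q [-0.16  0.1   1.84 -0.46  1.3   0.3 ] f [ 1.   0.3 -1.5]
```

View pics/s8.png

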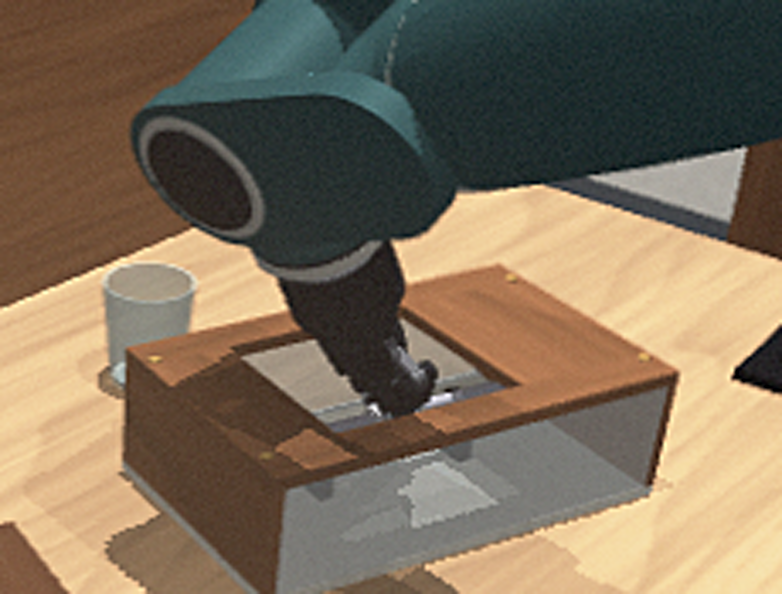

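The fingers hold the sleeve (15 mm) and the tool is inside the opening. Now lift 10 mm and shift toward case -y by 28 mm.

Emit:
move_arm:
  commands: [1,0,0,0.006,0,0,0,1,0,0,0.006,0,0,0,1,-0.003,-0.009,0,0,0,0,1,-0.003,-0.009,0,0,0,0,1,-0.002,-0.008,0,0,0,0]

```text
time_s: 11.77
tcp_pos: [0.5472, -0.219, 0.0534]
eef_rot: [0.789, 0.572, -0.178, 0.136]
ft_force: [-0.3, -0.4, -1.6]
grip_width: 0.0148
```

```bash
python3 -c "
from h import *
snap('side','side9.png');st()
im=ld('side')['pixels'][:,:,::-1]; cv2.imwrite('pics/s9.png',cv2.resize(im[90:270,330:560],None,fx=3.4,fy=3.3,interpolation=2))"
```

```text
t 11.82 tcp [ 0.5468 -0.2202  0.0534] grasp in case mm [  0.9 -29.7  70.5] w 0.0149
jaw axis in case [1.    0.    0.011] tool z in case [ 0.01  -0.436 -0.9  ] tilt deg(+ = b to -y) -25.8 q [-0.21  0.07  1.84 -0.47  1.3   0.25] f [-0.7 -1.8 -1.9]
```

View pics/s9.png

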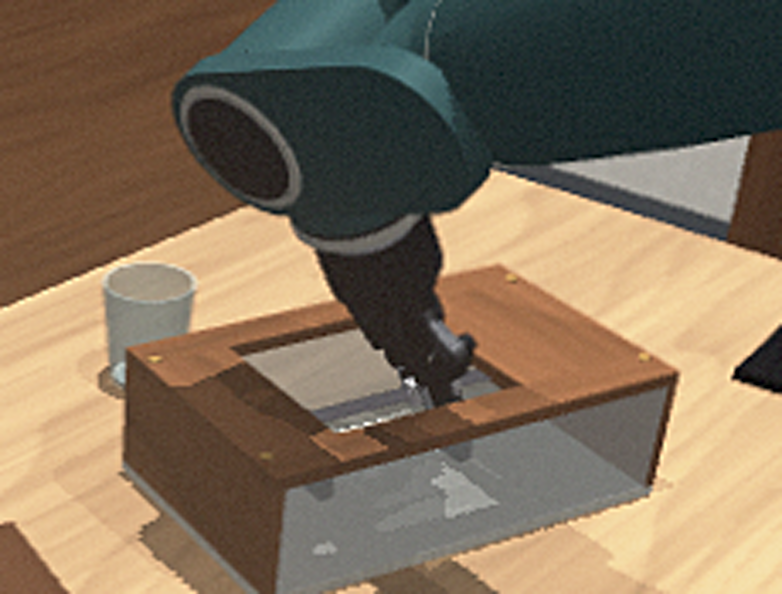

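Emit:
move_arm:
  commands: [1,0.0005,0.0015,0.001,0.083,-0.027,0,1,0.0005,0.0015,0.001,0.083,-0.027,0,1,0.0005,0.0015,0.002,0.083,-0.027,0,1,0,0,0.002,0,0,0]

```text
time_s: 12.15
tcp_pos: [0.5473, -0.2173, 0.0585]
eef_rot: [0.807, 0.584, -0.069, 0.057]
ft_force: [0.5, -1.8, -0.3]
grip_width: 0.0147
```

```bash
python3 -c "
from h import *
snap('side','side10.png');st()
im=ld('side')['pixels'][:,:,::-1]; cv2.imwrite('pics/s10.png',cv2.resize(im[90:270,330:560],None,fx=3.4,fy=3.3,interpolation=2))"
```

```text
t 12.2 tcp [ 0.5471 -0.2174  0.0586] grasp in case mm [  0.3 -31.7  77.3] w 0.0148
jaw axis in case [ 1.    -0.003  0.01 ] tool z in case [ 0.009 -0.183 -0.983] tilt deg(+ = b to -y) -10.5 q [-0.33  0.03  1.83 -0.19  1.28  0.04] f [-0.3 -0.9 -1. ]
```

View pics/s10.png

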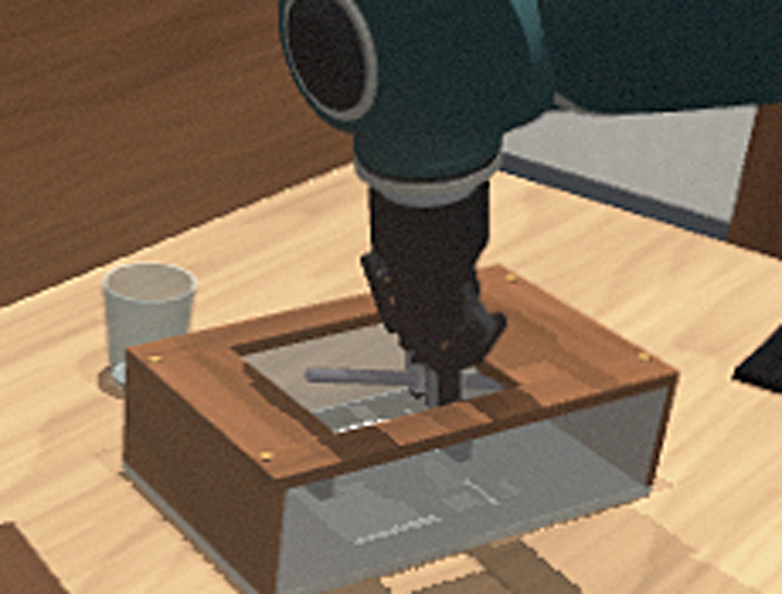

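Emit:
move_arm:
  commands: [1,0.0005,0.002,0.002,0.083,-0.027,0,1,0.0005,0.002,0.002,0.083,-0.027,0,1,0.0005,0.002,0.002,0.083,-0.027,0,1,0.0005,0.002,0.002,0.083,-0.027,0,1,0,0,0,0,0,0]

```text
time_s: 12.62
tcp_pos: [0.5477, -0.209, 0.0651]
eef_rot: [0.808, 0.584, 0.068, -0.046]
ft_force: [-0.4, -1.1, -0.7]
grip_width: 0.0151
```

```bash
python3 -c "
from h import *
snap('side','side11.png');st()
im=ld('side')['pixels'][:,:,::-1]; cv2.imwrite('pics/s11.png',cv2.resize(im[90:270,330:560],None,fx=3.4,fy=3.3,interpolation=2))"
```

```text
t 12.67 tcp [ 0.5476 -0.209   0.0648] grasp in case mm [ -1.7 -30.1  83.6] w 0.0151
jaw axis in case [ 1.    -0.006  0.004] tool z in case [ 0.005  0.16  -0.987] tilt deg(+ = b to -y) 9.2 q [-0.49  0.03  1.82  0.16  1.32 -0.21] f [ 0.   0.  -2.5]
```

View pics/s11.png

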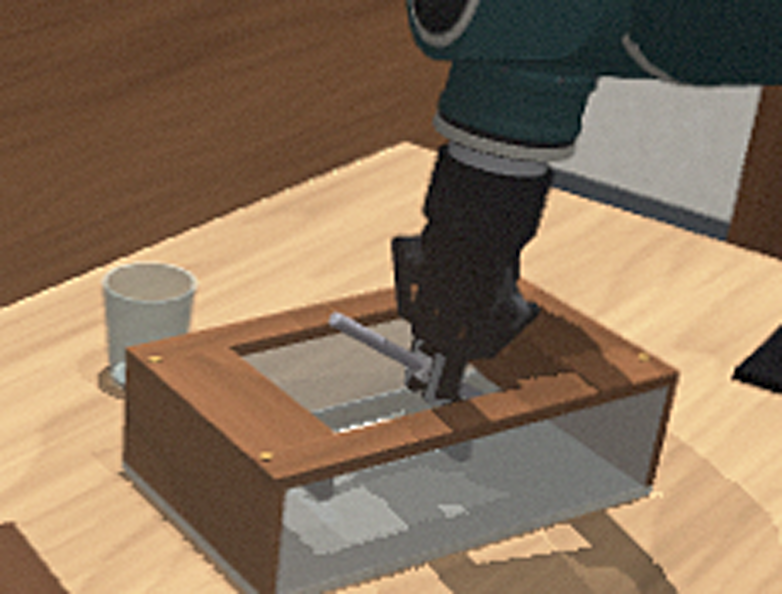

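The rod now tilts about 35° through the opening: its free end at (335,320) is above the deck and the other end is still inside. I'll slide it out along its own axis.

Emit:
move_arm:
  commands: [1,0.003,0.01,0.008,0,0,0,1,0.006,0.018,0.014,0,0,0,1,0.006,0.018,0.014,0,0,0,1,0.006,0.018,0.014,0,0,0,1,0,0,0,0,0,0]

```text
time_s: 13.08
tcp_pos: [0.568, -0.1403, 0.1154]
eef_rot: [0.81, 0.583, 0.056, -0.042]
ft_force: [-0.7, 0.0, -0.5]
grip_width: 0.0148
```

```bash
python3 -c "
from h import *
snap('side','side12.png');st()
im=ld('side')['pixels'][:,:,::-1]; cv2.imwrite('pics/s12.png',cv2.resize(im[90:270,330:560],None,fx=3.4,fy=3.3,interpolation=2))"
```

```text
t 13.13 tcp [ 0.5673 -0.1411  0.114 ] grasp in case mm [ -3.8  41.  132.9] w 0.0152
jaw axis in case [ 1.    -0.008 -0.003] tool z in case [-0.002  0.139 -0.99 ] tilt deg(+ = b to -y) 8.0 q [-0.36 -0.02  1.78  0.14  1.39 -0.06] f [-0.3  0.5 -1.5]
```

View pics/s12.png

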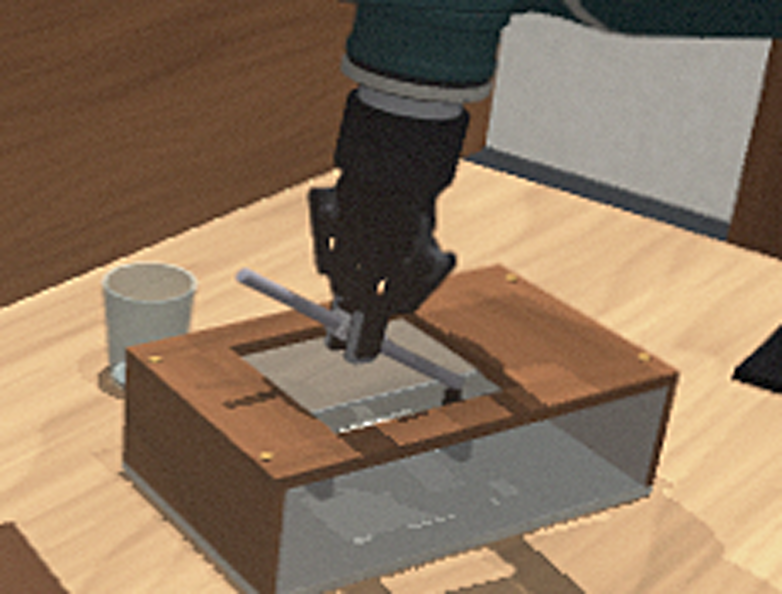

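Emit:
move_arm:
  commands: [1,0.005,0.016,0.013,0,0,0,1,0.006,0.016,0.016,0,0,0,1,0.006,0.016,0.02,0,0,0,1,0,0,0.03,0,0,0,1,0,0,0.03,0,0,0]

```text
time_s: 13.55
tcp_pos: [0.5806, -0.0884, 0.2165]
eef_rot: [0.81, 0.584, 0.045, -0.043]
ft_force: [0.5, -1.0, -1.2]
grip_width: 0.0149
```

Emit:
move_arm:
  commands: [1,0,0,0.03,0,0,0,1,0,0,0.03,0,0,0,1,0,0,0.02,0,0,0,1,0,0,0,0,0,0,1,0,0,0,0,0,0]

```text
time_s: 13.97
tcp_pos: [0.5802, -0.0871, 0.3035]
eef_rot: [0.81, 0.583, 0.041, -0.037]
ft_force: [-0.8, 0.2, -2.3]
grip_width: 0.0148
```

```bash
python3 -c "
from h import *
snap('side','side13.png');snap('top','top13.png');st()"
```

```text
t 14.07 tcp [ 0.58   -0.0871  0.3026] grasp in case mm [ -8.2  96.8 321.5] w 0.0147
jaw axis in case [ 1.    -0.008 -0.013] tool z in case [-0.012  0.112 -0.994] tilt deg(+ = b to -y) 6.4 q [-0.25 -0.09  1.54  0.11  1.7   0.09] f [ 0.4 -0.2 -0.9]
```

View pics/side13.png

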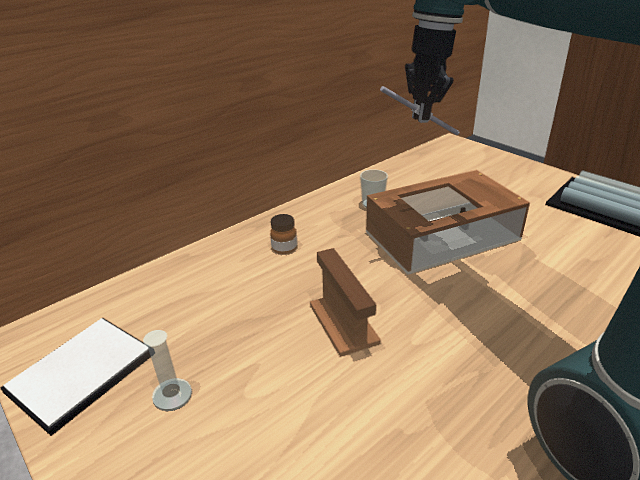

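View pics/top13.png

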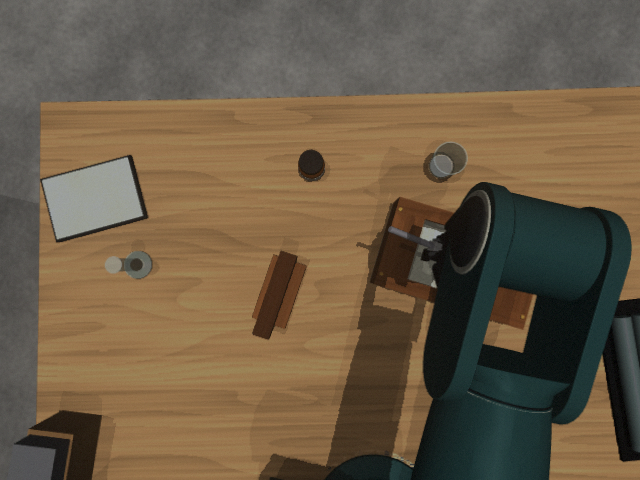

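Both views show the rod clear in the air (mid at z ≈ 0.32, lower end ≈ 0.26), the bar still on the rail and the glassware unmoved. Let it settle, then hand in.

Emit:
move_arm:
  commands: [1,0,0,0,0,0,0,1,0,0,0,0,0,0,1,0,0,0,0,0,0]

```text
time_s: 14.32
tcp_pos: [0.5793, -0.087, 0.2982]
eef_rot: [0.81, 0.583, 0.039, -0.04]
ft_force: [-0.5, -0.4, -1.8]
grip_width: 0.0145
```

```bash
python3 -c "
from h import *
st(); print(sensors.get_obs()['qd'].round(3)); print(ticket.hand_in())"
```

```text
t 14.32 tcp [ 0.5793 -0.087   0.2982] grasp in case mm [ -8.9  96.7 317.1] w 0.0145
jaw axis in case [ 1.    -0.008 -0.019] tool z in case [-0.018  0.11  -0.994] tilt deg(+ = b to -y) 6.3 q [-0.25 -0.09  1.54  0.11  1.7   0.09] f [-0.5 -0.4 -1.8]
[ 0.     0.008  0.015 -0.003 -0.006  0.003]
the job is handed in; nothing more can be done
None
```

I laid the bar on the rail, tilted the rod about 35° and drew it end first through the opening. I handed the job in at 14.3 s with the rod held in the air.

**Last checks:**
- **Bar:** after release it measured at (0.4995, 0.1984), about 1 mm from the rail's centre and within 0.01 rad of its direction. It was still there in the last pictures.
- **Rod:** gripped at a finger opening of 14.5 mm, against a 16 mm sleeve. By my estimate its mid point is about 0.315 m up and its lower end about 0.25 m, clear of everything. The arm was almost still.
- **Glassware:** the beaker, jar and cylinder show no movement in the last pictures.

**Small disagreements:**
- The force reading did not clearly show the bar touching the rail. I judged contact from the height and the side picture, so the bar may have dropped a millimetre or two on release.
- The tool sagged about 4 mm in its last quarter second. The side camera's points near the stand were about 2 pixels off.

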